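# Clamp the tube in its welding fixture and start the cycle

## Task

A bent tube lies in the welding fixture with both toggle clamps open. With closed fingers push the red handle of the clamp at the flanged end fully down to its stop, so that its foot holds the tube, then do the same with the clamp at the plain, bent end, and with both clamps closed press the green start button on the push-button station fully in and let it spring back. Grasp and lift nothing, keep the tube seated in its cradles, and leave the black and red buttons and everything else alone.

Things in the scene. Friction and masses are not known exactly. Their poses are not given: they have to be found in the camera images.
- fixture: welding fixture, fixed; place and yaw vary. Steel plate 15 mm thick, x -100..130, y -165..165 mm in its own frame; origin on the table. Its x points from the clamp handles to the tube (away from the robot), y to the flanged end (left). Clamp towers 52 mm wide at y = +85 (flange) and -85 mm (plain). Upright green datum stop at y = 145..157 mm, 105 mm tall
- flange_pin (a point): hinge pin of the flange clamp's handle, at x -35, y 85, z 100 mm in the fixture frame; the pin lies along the fixture's y. The handle points to the fixture's -x: a bar, then a straight round red grip, 20 mm diameter, from 40 to 125 mm from the pin. The clamping arm is on the +x side, its pin 25 mm further on; open it slopes up and away at up to 55 degrees, its end up to 200 mm above the table
- plain_pin (a point): the same pin of the plain clamp's handle, at x -35, y -85, z 100 mm in the fixture frame; same handle and arm
- flange_clamp (a joint): red-handled toggle clamp at the flanged end (square plate against the upright stop). Rad: 0 = open, 0.80 = down on its rigid stop; the handle's angle above level is 0.90 minus this. Starts 0 to 0.2. Pushing the handle down lowers the arm onto the tube; from 0.73 on its sprung rubber foot bears on the tube. Stays where it is left; 0.4 N m of friction, so 4 to 6 N at the grip point, 8 N near the end
- plain_clamp (a joint): the same clamp at the plain, bent end of the tube; same values and forces
- flange_grip (a point): point on the centreline of the flange clamp's red grip, 95 mm from its pin (30 mm short of the handle's end), 10 mm below its upper surface; moves with the handle
- plain_grip (a point): the same point on the plain clamp's handle
- flange_arm: clamping arm of the flange clamp, twin steel bars 105 mm long with a spring-loaded spindle and 17 mm rubber foot 85 mm from its pin; origin on that pin, at x -10, y 85, z 94 mm in the fixture frame. Driven by the handle (1.2 rad per rad); level and with the foot on the tube when the handle is down
- plain_arm: the same arm of the plain clamp, pin at x -10, y -85, z 94 mm in the fixture frame
- tube: the workpiece, loose: bent steel tube 34 mm diameter, 0.6 kg, with a 60 x 60 x 8 mm square flange at its +y end and a 55 mm stub bent 40 degrees towards +x at its other end, lying in two open cradles and on a post under the stub; origin on its straight axis, midway between the clamps, 67 mm above the table
- station: push-button station, fixed, stands left or right of the fixture with varied place and yaw: grey box 190 x 85 mm, 62 mm tall; origin centre of underside. Three buttons in a row along its x axis: green start at x = -62 mm (the end nearer the robot), black reset at x = -2 mm, red mushroom stop of 40 mm diameter at x = +58 mm
- start (a joint): green start button, 26 mm diameter in an aluminium collar 42 mm across and 12 mm tall on the station's top. Travel in m: 0 = out, 0.006 = fully in (5 N); springs back when let go
- start_top (a point): centre of the top of the green button, 84 mm above the table when out; moves with it. It stands 10 mm proud of its collar, 4 mm when fully in; presses straight down
- reset (a joint): black button between the green and the red one, same size; travel 0 to 0.006 m; not to be pressed
- stop (a joint): red mushroom stop button, top 98 mm above the table; travel 0 to 0.006 m; not to be pressed
- tray: blue steel parts tray 190 x 100 x 45 mm, fixed, on the other side of the fixture from the station; origin centre of underside
- spare_flange: square steel flange 60 x 60 x 8 mm with a 30 mm hole, lying in the tray; origin centre of underside; leave alone
- offcut: tube offcut standing on the fixture plate between the two clamp towers, 34 mm across, 55 mm tall; origin centre of underside; leave alone
- square: small machinist's square lying on the fixture plate between the two clamp towers, stock 18 x 50 x 16 mm, blade 80 mm; origin under the stock's centre; leave alone
- hammer: hammer 260 mm long with wooden handle lying at the left of the table; origin under its middle; leave alone
- wrench: open-ended steel wrench 180 mm long lying flat; origin under its middle; leave alone
- spray_can: yellow spray can with orange cap, 52 mm across, 170 mm tall; origin centre of underside; leave alone
- g_clamp: dark G-clamp lying flat, about 190 x 110 x 18 mm; origin under the middle of its closed back edge; leave alone

How it is judged:
By the outcome, as a careful person would: the job done as asked, in the order asked, and still so for the second after the job is handed in, with the robot touching nothing.
It also fails if it takes over 54 s, if anything falls off the work surface, if the arm or the gripper's body presses on something with over 40 N, if the wrist force passes 120 N, or if a joint passes its speed limit or range.

## Robot

A 7-joint arm with a two-finger parallel gripper is mounted at the origin on the work surface. World frame = base frame: x ahead of the robot, y to its left, z up, the work surface at z = 0. Lengths are in m, angles in rad, forces in N, time in s.
With the tool pointing down it reaches from about 0.35 to 0.9 m from the base axis. Payload 8.1 kg.
Tool frame: the origin (TCP) lies midway between the tips of the shut fingers; the grasp point (between the pads) lies arm.grasp_offset behind it (arm.grasp_offset is the distance from the TCP to the grasp point, in m); z points along the fingers, y is the line along which they close (so a half turn about z gives the same grasp; the last joint's range is limited). The gripper opens to 92 mm and grips with 3 to 60 N. Pads are 19 mm wide; open, the fingers measure 130 mm over their backs; the gripper's body (75 mm by 190 mm) begins 47 mm behind the grasp point.
Start: joints at [-0.103, 0.434, 0.025, 1.573, -0.012, 1.134, -0.075], TCP at [0.625, -0, 0.227] pointing down, gripper open.
Joint ranges: [-2.62, 2.62], [-0.44, 2.09], [-1.27, 1.32], [0.08, 2.57], [-1.32, 4.46], [0.12, 2], [-2.74, 2.74]. Speed limits (rad/s): [2.22, 2.22, 3.01, 3.01, 3.14, 3.14, 3.14].

## Interface

Orientations are given as a rotation vector (axis times angle).
In Python, from cell import observe, imaging, arm gives the robot as it stands.
- The arm moves only by the tool apply_moves, never from a script. Its argument "commands" is a list of rows, each a list of 5 numbers: the opening in per cent of the stroke, from 0 (shut) to 100 (fully open), then the shift along the world's x, y, z in units of 0.06 m (1.0 is 0.06 m), then the turn about the world's z in units of 0.5 rad (1.0 is 0.5 rad). A call has 1 to 12 rows; each row shifts and turns the commanded pose from where the row before left it; what a row does not reach is not made up. A row lasts 1/8 s, in which the tool goes at most 62.5 mm and 10.7 degrees, less where a joint would pass 70% of its speed; a pose out of reach is approached as far as the arm can. A call with a number of a shift or a turn outside -1 to 1 is refused whole. A call with a gripper value outside its range is refused whole. The fingers move at their own pace and stop on an object; "newtons" is the grip in N (left out, the last holds). Time passes only in rows, so rows that do not move let the fingers close. It gives the time, the measured TCP pose, the force, the opening and the grip force at its end, in the units of the state.
- observe(): the state, without advancing time (a new reading comes with each control period).
- imaging.get_image(name): name is "scene" or "side" or "wrist"; returns (picture, depth): 420x560x3 uint8, red, green, blue; 420x560 float32, m along the optical axis (not along the pixel's ray), 0 where there is no reading.
- imaging.camera_params(name): a dict with "camera_matrix" (3x3 intrinsics, pixels), "origin" and "rotation" of the camera in the world; the wrist camera has in their place "tool_from_camera" (4x4, takes a point from camera to tool coordinates, whose origin is the TCP and whose axes are the flange's). Camera axes: x right, y up, looking along -z (the intrinsics and any distortion apply to the point x, -y, -z); pixel columns grow to the right and rows downward; lengths in m; the calibration is good to about 2 mm. A picture is of the moment at which its call begins: read the wrist's pose just before it. camera_params takes no time and is no camera call.
- arm.sign_off(): hands the job in; it is judged then, once.
The state is a dict: "clock": time; "joints": joint angles; "dq": joint speeds; "joint_efforts": joint torques, N m; "position": TCP position; "ee_rot": TCP orientation; "force": force on the tool from outside, world axes, zero at the start; "ft_torque": the same for the moment, N m; "width": opening from 0.0 (shut) to 1.0 (fully open); "gripper_force": force on a finger pad.
Only numpy, scipy, OpenCV 4.12 (cv2) and the standard library are available. Lean on these libraries where they do the work, as an engineer would, in place of code of your own. Each camera call takes 0.05 s, during which the arm holds its last target. There are 200 camera calls.

## Working session

There is one attempt and no reset: what is moved stays moved. The work goes in short steps, Python scripts to look and compute and a tool call to move; the robot and the scene stay as the last step left them, time stands still between calls to the robot, and variables do not carry over. Pictures are saved under pics/ and viewed, at most 10 in all, crops included, and the job is handed in when it is done.

Besides the shell and the picture viewer there is one more tool, called after "Request:" by a JSON object that holds its "op" and its "data". apply_moves: Moves the arm, as the interface text tells. Its arguments: {"type":"object","properties":{"commands":{"type":"array"},"newtons":{"type":"number"}},"required":["commands"]}

```bash
mkdir -p pics
cat > h.py <<'E'
import numpy as np, cv2
from cell import observe, imaging, arm
from scipy.spatial.transform import Rotation as R
def snap(name,fn):
    s=observe(); im,d=imaging.get_image(name); p=imaging.camera_params(name)
    cv2.imwrite('pics/'+fn+'.png',im[:,:,::-1]); np.savez('pics/'+fn+'.npz',im=im,d=d)
    K=np.array(p['camera_matrix'])
    v,u=np.mgrid[0:420,0:560]
    c=np.stack([(u-K[0,2])/K[0,0]*d,-(v-K[1,2])/K[1,1]*d,-d],-1)
    if name=='wrist':
        T=np.array(p['tool_from_camera']); c=c@T[:3,:3].T+T[:3,3]
        c=c@R.from_rotvec(s['ee_rot']).as_matrix().T+np.array(s['position'])
    else: c=c@np.array(p['rotation']).T+np.array(p['origin'])
    c[d==0]=np.nan
    np.save('pics/'+fn+'_w.npy',c)
    return im,c,p
E
python3 - <<'E'
from h import *
print(observe())
for n in('scene','side'):
    im,c,p=snap(n,n+'0'); print({k:np.round(v,3) if not isinstance(v,str) else v for k,v in p.items()})
a=cv2.imread('pics/scene0.png');
E
```

```text
{'clock': 0.0, 'joints': array([-0.10263988,  0.43522533,  0.02494111,  1.57406068, -0.01162355,
        1.13396864, -0.07513736]), 'dq': array([ 0.00162087,  0.0001466 ,  0.00022426, -0.00200296,  0.00051495,
       -0.00022024,  0.00135244]), 'joint_efforts': array([ 3.89017032e-04, -6.67853522e+01,  9.84863900e-01, -3.14464223e+01,
       -6.05165795e-02,  4.27553023e-02,  1.12382318e-04]), 'position': array([ 6.24516204e-01, -3.61694334e-06,  2.25957199e-01]), 'ee_rot': array([-2.22078955e+00, -2.22068298e+00,  1.79612923e-03]), 'force': array([ 0.6752109 , -0.31971914,  0.32475789]), 'ft_torque': array([ 0.00337408, -0.02948047, -0.01475744]), 'gripper_force': 0.0, 'width': 0.9987650357055715}Traceback (most recent call last):
  File "<stdin>", line 4, in <module>
  File "h.py", line 13, in snap
    else: c=c@np.array(p['rotation']).T+np.array(p['origin'])
            ~~~~~~~~~~~~~~~~~~~~~~~~~~~^~~~~~~~~~~~~~~~~~~~~~
ValueError: operands could not be broadcast together with shapes (420,560) (3,)
```

View pics/scene0.png

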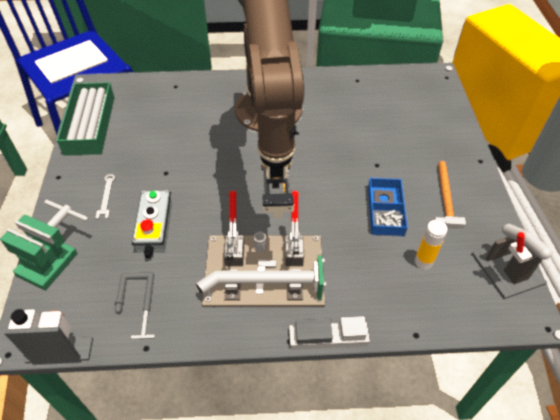

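The scene camera faces the robot. The fixture is at (265,270), with the flange clamp's handle at (295,205) and the plain one at (233,210). The station is at (152,218) with its green button at (153,196). `rotation` is a rotation vector.

```bash
sed -i "s/np.array(p\['rotation'\]).T/R.from_rotvec(p['rotation']).as_matrix().T/" h.py
python3 - <<'E'
from h import *
im,c,p=snap('scene','scene1'); print(p)
def pts(m): 
    q=c[m]; return q[~np.isnan(q).any(1)]
r,g,b=[im[...,i].astype(int) for i in range(3)]
v,u=np.mgrid[0:420,0:560]
red=(r>120)&(g<60)&(b<60)
for n,box in dict(flange=(285,305,185,235),plain=(222,242,185,235)).items():
    m=red&(u>box[0])&(u<box[1])&(v>box[2])&(v<box[3]); q=pts(m); print(n,len(q))
    o=np.argsort(q[:,2]); print(np.round([q[o[:10]].mean(0),np.median(q,0),q[o[-10:]].mean(0)],4))
    q=q-0; uu=np.linalg.svd(q-q.mean(0))[2][0]; print('dir',uu)
m=(g>120)&(r<80)&(b<110)&(u>135)&(u<170)&(v>185)&(v<206); q=pts(m); print('green',len(q),np.median(q,0),q.min(0),q.max(0))
m=(r>180)&(g<60)&(b<60)&(u>135)&(u<170)&(v>212)&(v<240); q=pts(m); print('stop',len(q),np.median(q,0))
# plate
plate=(c[...,2]>.008)&(c[...,2]<.022)&(u>190)&(u<340)&(v>225)&(v<315); q=pts(plate)
print('plate',len(q),cv2.minAreaRect(q[:,:2].astype(np.float32)),np.median(q[:,2]))
print(np.round(cv2.boxPoints(cv2.minAreaRect(q[:,:2].astype(np.float32))),3))
box=(c[...,2]>.055)&(c[...,2]<.067)&(u>120)&(u<180)&(v>180)&(v<260); q=pts(box); print('station',cv2.minAreaRect(q[:,:2].astype(np.float32)))
snap('side','side1')
E
```

```text
{'camera_matrix': array([[523.24934422,   0.        , 277.10221066],
       [  0.        , 523.24934422, 209.18004057],
       [  0.        ,   0.        ,   1.        ]]), 'origin': array([ 1.48442651, -0.03857161,  1.27389366]), 'rotation': array([0.53544838, 0.51052535, 1.45832729])}
flange 126
[[0.6143 0.0509 0.1437]
 [0.6029 0.0534 0.1741]
 [0.7073 0.0365 0.3349]]
dir [ 0.53489341 -0.08517734  0.84061517]
plain 195
[[ 0.4511 -0.1389 -0.0027]
 [ 0.5741 -0.1178  0.1587]
 [ 0.554  -0.1143  0.1862]]
dir [0.64985161 0.10366657 0.75295825]
green 27 [ 0.46194339 -0.3601896   0.08344325] [ 0.45020861 -0.36888298  0.07832912] [ 0.47332424 -0.35288733  0.08791009]
stop 92 [ 0.58582969 -0.36310854  0.09518082]
plate 4474 ((0.6957542896270752, -0.03214554488658905), (0.26234525442123413, 0.3822895884513855), 2.539724111557007) 0.01483943289063816
[[ 0.556  0.153]
 [ 0.573 -0.229]
 [ 0.835 -0.217]
 [ 0.818  0.165]]
station ((0.5227136611938477, -0.3596174716949463), (0.08895374834537506, 0.19426275789737701), 87.66020965576172)
```

View pics/side1.png

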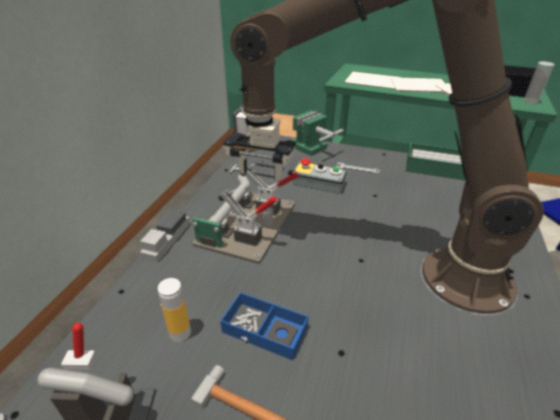

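The side view shows the gripper over the fixture, with both red handles up at (290,180) and (265,205). The station is behind them at (320,172). I'll close the fingers, turn the tool a quarter, back it up and take a close wrist look.

Request:
{"op": "apply_moves", "data": {"commands": [[0,-0.7,-0.5,0.6,0.35],[0,-0.7,-0.5,0.6,0.35],[0,-0.3,0,0.5,0.35],[0,0,0,0,0.35],[0,0,0,0,0.35],[0,0,0,0,0.35],[0,0,0,0,0.35],[0,0,0,0,0.35],[0,0,0,0,0.35],[0,0,0,0,0],[0,0,0,0,0],[0,0,0,0,0]]}}

```text
clock: 1.65
position: [0.5235, -0.0596, 0.3282]
ee_rot: [0.003, -3.141, -0.0]
force: [0.1, 0.7, -0.2]
width: 0.003
gripper_force: 0.0
```

Run:
```python
from h import *
im,c,p=snap('wrist','w1'); s=observe(); print(s['position'],s['ee_rot'],s['joints'],s['clock'],s['force'],arm.grasp_offset)
im,c,p=snap('scene','scene2')
for n in('w1','scene2'):
    c=np.load(f'pics/{n}_w.npy'); im=np.load(f'pics/{n}.npz')['im']
    r,g,b=[im[...,i].astype(int) for i in range(3)]
    red=((r>90)&(g<0.4*r)&(b<0.4*r)).astype(np.uint8)
    k,l,st,ce=cv2.connectedComponentsWithStats(red)
    for i in range(1,k):
        if st[i,4]<60: continue
        q=c[cv2.erode((l==i).astype(np.uint8),np.ones((2,2)))>0]; q=q[~np.isnan(q).any(1)]
        if len(q)<20: continue
        print(n,st[i],np.round(np.median(q,0),3),np.round(np.percentile(q,[3,97],axis=0),3).tolist())
```

```text
[ 0.52357159 -0.05956657  0.32823395] [ 3.90283620e-03 -3.14153351e+00 -4.83302399e-05] [ 0.17168667  0.21718826 -0.19756676  1.63567334  0.04396168  1.29313911
  1.53986693] 1.7 [ 0.62603454 -0.29213227 -0.37372744] 0.0188
w1 [ 36 213  33  28 714] [ 0.577 -0.361  0.096] [[0.562, -0.377, 0.089], [0.594, -0.348, 0.099]]
w1 [219 216  21  29 490] [ 0.554 -0.115  0.18 ] [[0.542, -0.124, 0.161], [0.574, -0.109, 0.186]]
w1 [384 237  21  20 243] [0.564 0.052 0.194] [[0.559, 0.044, 0.189], [0.574, 0.06, 0.197]]
scene2 [229 190   8  31 209] [ 0.579 -0.116  0.158] [[0.553, -0.124, 0.139], [0.604, -0.108, 0.184]]
scene2 [291 191   7  31 173] [0.594 0.053 0.168] [[0.572, 0.047, 0.144], [0.62, 0.06, 0.196]]
scene2 [141 219  12  12 110] [ 0.586 -0.361  0.095] [[0.571, -0.375, 0.089], [0.598, -0.349, 0.101]]
scene2 [517 233   7  19 113] [0.768 0.603 0.206] [[0.761, 0.594, 0.172], [0.772, 0.614, 0.23]]
```

View pics/w1.png

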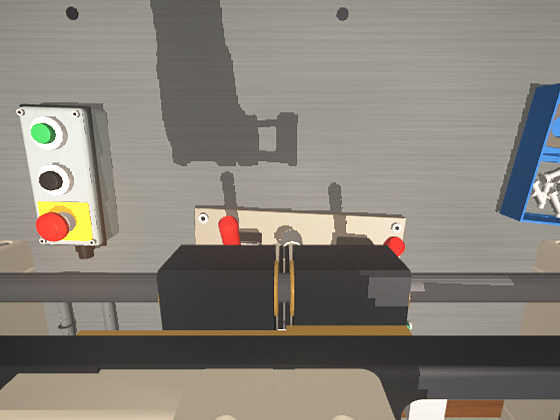

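The wrist view (image up is -x) shows the plate's near edge from (196,208) to (406,217), the plain handle tip at (228,220) and the flange tip at (396,243). The green button is at (42,133).

```bash
cat >> h.py <<'E'
def ray(name,uv,z,s=None):
    p=imaging.camera_params(name); K=np.array(p['camera_matrix']); u,v=uv
    d=np.array([(u-K[0,2])/K[0,0],-(v-K[1,2])/K[1,1],-1])
    if name=='wrist':
        s=s or observe(); T=np.array(p['tool_from_camera']); Q=R.from_rotvec(s['ee_rot']).as_matrix()
        o=Q@T[:3,3]+s['position']; d=Q@T[:3,:3]@d
    else: o=np.array(p['origin']); d=R.from_rotvec(p['rotation']).as_matrix()@d
    return o+d*(z-o[2])/d[2]
E
python3 - <<'E'
from h import *
for uv in [(208,237),(323,236),(325,303),(203,305)]: print('scene corner',ray('scene',uv,.015).round(4))
for uv in [(196,208),(406,217)]: print('wrist corner',ray('wrist',uv,.015).round(4))
for n,k in (('w1','wrist'),('scene2','scene')):
    c=np.load(f'pics/{n}_w.npy'); im=np.load(f'pics/{n}.npz')['im']
    r,g,b=[im[...,i].astype(int) for i in range(3)]
    m=((g>90)&(r<.6*g)&(b<.75*g)).astype(np.uint8); kk,l,st,ce=cv2.connectedComponentsWithStats(m)
    for i in range(1,kk):
        if st[i,4]>20: print(n,st[i],ce[i].round(1),np.nanmedian(c[l==i],0).round(4),ray(k,ce[i],.083).round(4))
im=cv2.imread('pics/scene2.png')[180:320,120:340]; cv2.imwrite('pics/crop.png',cv2.resize(im,None,fx=3.6,fy=3.6,interpolation=cv2.INTER_CUBIC))
E
```

```text
scene corner [ 0.5773 -0.1985  0.015 ]
scene corner [0.5907 0.1408 0.015 ]
scene corner [0.8116 0.1231 0.015 ]
scene corner [ 0.8012 -0.2047  0.015 ]
wrist corner [ 0.5712 -0.1954  0.015 ]
wrist corner [0.5844 0.1308 0.015 ]
w1 [ 31 123  25  21 384] [ 42.6 133.1] [ 0.4587 -0.3596  0.0841] [ 0.4592 -0.3605  0.083 ]
scene2 [ 319    0  123   44 3299] [382.9  22.9] [-1.1537  0.6909 -0.398 ] [-0.4073  0.4847  0.083 ]
scene2 [104  83   6  15  39] [107.2  88.2] [-0.0844 -0.5774  0.0651] [-0.0448 -0.5703  0.083 ]
scene2 [67 85  9 26 34] [70.6 97.3] [-0.0204 -0.6995  0.0675] [-0.0012 -0.6909  0.083 ]
scene2 [ 58 112  12  30  64] [ 62.1 132.5] [ 0.1704 -0.6981  0.067 ] [ 0.1786 -0.6839  0.083 ]
scene2 [  0 125   5  10  25] [  1.7 128.6] [-0.4358 -1.2604 -0.4395] [ 0.1493 -0.8882  0.083 ]
scene2 [149 191   7   7  38] [152.3 194.1] [ 0.4603 -0.3606  0.0832] [ 0.4605 -0.3606  0.083 ]
scene2 [ 20 216  38  21 278] [ 39.  225.2] [ 0.612  -0.6352  0.1494] [ 0.561 -0.671  0.083]
scene2 [  1 233  40  23 412] [ 20.7 244. ] [ 0.6724 -0.6692  0.149 ] [ 0.6242 -0.7062  0.083 ]
scene2 [ 43 242   8  12  40] [ 46.9 247.2] [ 0.6423 -0.6269  0.0887] [ 0.6384 -0.6316  0.083 ]
scene2 [ 14 243  61  44 760] [ 44.7 268.1] [ 0.6782 -0.641   0.029 ] [ 0.7067 -0.6224  0.083 ]
scene2 [318 256   5  30  89] [320.1 271.2] [0.7677 0.1091 0.1042] [0.7532 0.1114 0.083 ]
```

View pics/crop.png

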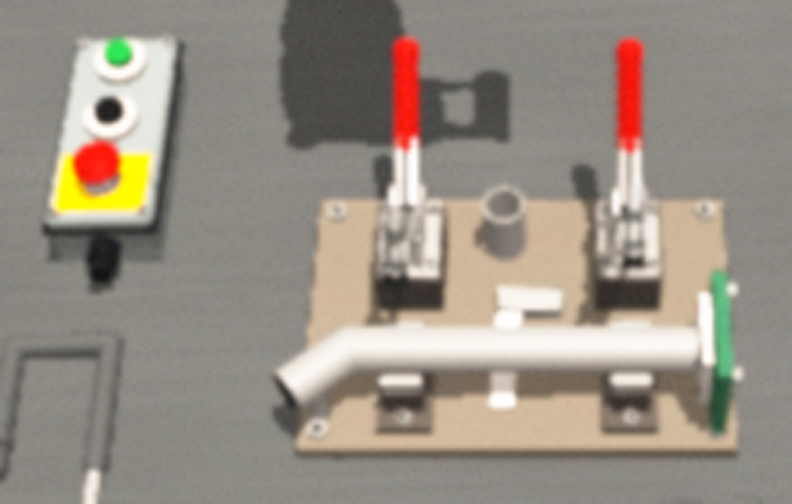

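The fixture yaw is about -0.045 and its origin about (0.679,-0.037). That puts the flange pin near (0.648,0.050) and the plain pin near (0.640,-0.120), with the handles at roughly 0.8 and 0.67 rad. The green button is at (0.460,-0.360). I'm going above the flange grip now.

Request:
{"op": "apply_moves", "data": {"commands": [[0,0.23,0.47,-0.4,-0.02],[0,0.23,0.47,-0.4,-0.02],[0,0.23,0.47,-0.6,-0.02],[0,0.23,0.47,-0.65,-0.02],[0,0,0,0,0],[0,0,0,0,0]]}}

```text
clock: 2.5
position: [0.579, 0.0526, 0.2057]
ee_rot: [0.057, 3.141, -0.001]
force: [0.4, -0.9, 0.1]
width: 0.005
gripper_force: 0.0
```

Run:
```python
from h import *
s=observe(); print(s['position'],s['force'])
snap('wrist','w2'); snap('side','s2')
a=cv2.imread('pics/w2.png')[150:350,150:400]; b=cv2.imread('pics/s2.png')[130:280,180:380]
a=cv2.resize(a,(500,400)); b=cv2.resize(b,(300,225),interpolation=cv2.INTER_CUBIC)
o=np.zeros((400,800,3),np.uint8); o[:,:500]=a; o[:225,500:]=b; cv2.imwrite('pics/c2.png',o)
```

```text
[0.57898141 0.05263588 0.20567599] [ 0.36888355 -0.87245627  0.14061681]
```

View pics/c2.png

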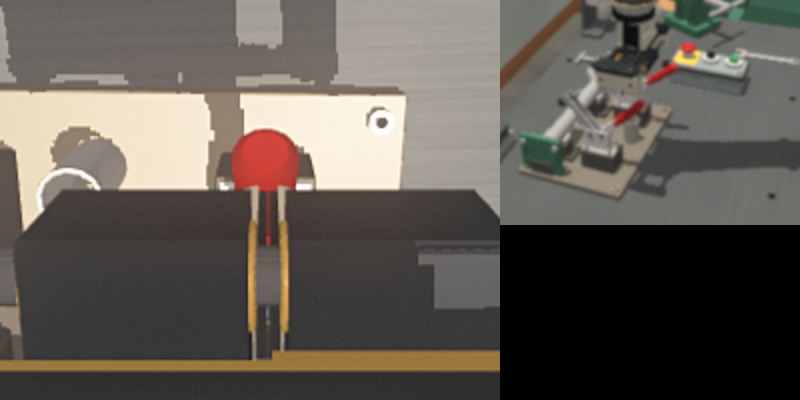

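The fingers sit centred over the flange handle, whose tip shows at (265,160) in the crop. I'm pushing down along its arc.

Request:
{"op": "apply_moves", "data": {"commands": [[0,0,0,-0.25,0],[0,0,0,-0.25,0],[0,-0.115,0.005,-0.11,0],[0,-0.115,0.005,-0.11,0],[0,-0.09,0.004,-0.13,0],[0,-0.09,0.004,-0.13,0],[0,-0.06,0.003,-0.14,0],[0,-0.06,0.003,-0.14,0],[0,0,0,0,0]]}}

```text
clock: 3.72
position: [0.5458, 0.0546, 0.1287]
ee_rot: [-0.056, -3.139, 0.0]
force: [0.3, -0.8, 0.6]
width: 0.001
gripper_force: 0.0
```

Request:
{"op": "apply_moves", "data": {"commands": [[0,-0.03,0,-0.08,0],[0,-0.01,0,-0.07,0],[0,0,0,0,0]]}}

```text
clock: 4.1
position: [0.5445, 0.0548, 0.1209]
ee_rot: [-0.056, -3.141, -0.0]
force: [-2.0, -0.2, 7.4]
width: 0.005
gripper_force: 3.7
```

Run:
```python
from h import *
s=observe(); print(s['position'],s['force'])
snap('side','s3'); b=cv2.imread('pics/s3.png')[130:280,180:380]
cv2.imwrite('pics/c3.png',cv2.resize(b,(600,450),interpolation=cv2.INTER_CUBIC))
```

```text
[0.54446949 0.05475815 0.1209496 ] [-2.03355506 -0.24147307  7.44479342]
```

View pics/c3.png

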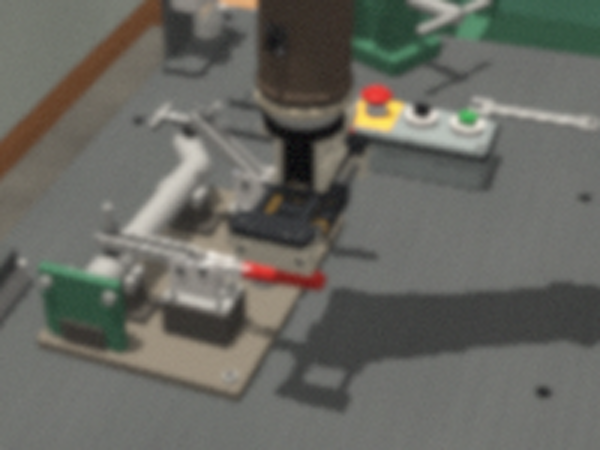

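The flange handle, from (250,268) to (320,282), is nearly level and its arm is on the tube. I'll press on until the force rises at the stop.

Request:
{"op": "apply_moves", "data": {"commands": [[0,0,0,-0.05,0],[0,0,0,0,0]]}}

```text
clock: 4.4
position: [0.5447, 0.0548, 0.1201]
ee_rot: [0.056, 3.14, -0.0]
force: [-8.8, -2.1, 32.5]
width: 0.006
gripper_force: 15.5
```

Request:
{"op": "apply_moves", "data": {"commands": [[0,0,0,-0.05,0],[0,0,0,0,0]]}}

```text
clock: 4.65
position: [0.5448, 0.0549, 0.1194]
ee_rot: [0.057, 3.139, -0.001]
force: [-18.7, -3.8, 59.3]
width: 0.004
gripper_force: 28.2
```

The rigid stop is reached: 59 N for only 0.7 mm more. Lifting clear and crossing to the plain clamp.

Request:
{"op": "apply_moves", "data": {"commands": [[0,0,0,0.1,0],[0,0,0,0.3,0],[0,0,0,0.6,0],[0,0,0,0.6,0],[0,0.08,-0.7,0,0],[0,0.08,-0.7,0,0],[0,0.08,-0.7,0,0],[0,0.08,-0.76,0,0],[0,0,0,0,0],[0,0,0,0,0]]}}

```text
clock: 5.9
position: [0.5634, -0.1164, 0.2101]
ee_rot: [-0.057, -3.14, -0.001]
force: [0.3, 0.4, 0.3]
width: 0.005
gripper_force: 0.0
```

Run:
```python
from h import *
s=observe(); print(s['position'],s['force'])
im,c,p=snap('wrist','w4'); snap('side','s4')
a=cv2.imread('pics/w4.png')[150:350,150:400]; b=cv2.imread('pics/s4.png')[130:280,180:380]
o=np.zeros((400,800,3),np.uint8); o[:,:400]=cv2.resize(a,(400,400)); o[:,400:]=cv2.resize(b,(400,400)); cv2.imwrite('pics/c4.png',o)
```

```text
[ 0.5633667  -0.11640416  0.21010511] [0.3195503  0.44960105 0.34446973]
```

View pics/c4.png

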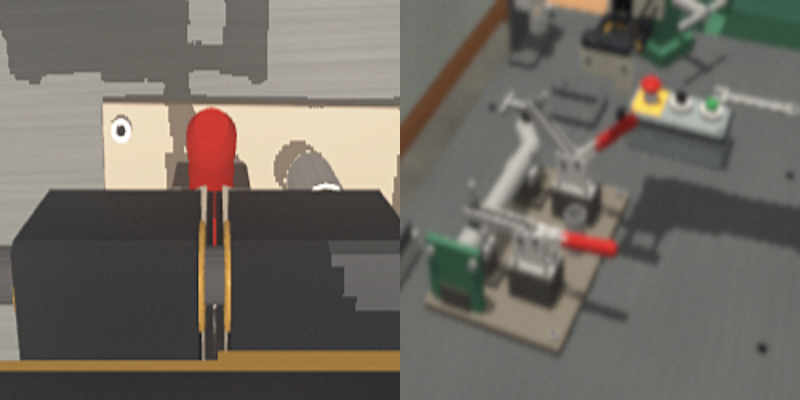

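The flange handle stays down at (590,243), and the fingers are centred over the plain handle at (212,150). Pushing that one.

Request:
{"op": "apply_moves", "data": {"commands": [[0,0,0,-0.34,0],[0,0,0,-0.34,0],[0,-0.103,0.005,-0.12,0],[0,-0.103,0.005,-0.12,0],[0,-0.077,0.004,-0.14,0],[0,-0.077,0.004,-0.14,0],[0,-0.05,0.003,-0.15,0],[0,-0.045,0.003,-0.15,0],[0,0,0,0,0]]}}

```text
clock: 7.12
position: [0.5371, -0.1156, 0.1209]
ee_rot: [0.056, 3.14, -0.0]
force: [1.9, 0.9, 5.8]
width: 0.004
gripper_force: 3.4
```

Request:
{"op": "apply_moves", "data": {"commands": [[0,0,0,-0.05,0],[0,0,0,0,0]]}}

```text
clock: 7.38
position: [0.5373, -0.1157, 0.1201]
ee_rot: [0.057, 3.139, -0.001]
force: [-6.2, 2.6, 31.8]
width: -0.001
gripper_force: 15.2
```

Request:
{"op": "apply_moves", "data": {"commands": [[0,0,0,-0.05,0],[0,0,0,0,0]]}}

```text
clock: 7.62
position: [0.5374, -0.1157, 0.1194]
ee_rot: [0.057, 3.138, -0.002]
force: [-15.5, 1.6, 58.9]
width: 0.006
gripper_force: 27.9
```

Request:
{"op": "apply_moves", "data": {"commands": [[0,0,0,0.1,0],[0,0,0,0.4,0],[0,0,0,0.6,0],[0,-0.21,-0.68,0,0],[0,-0.21,-0.68,0,0],[0,-0.21,-0.68,0,0],[0,-0.22,-0.68,0,0],[0,-0.22,-0.68,-0.2,0],[0,-0.22,-0.68,-0.2,0],[0,0,0,0,0],[0,0,0,0,0]]}}

```text
clock: 9.0
position: [0.4586, -0.3595, 0.1558]
ee_rot: [-0.056, -3.14, -0.002]
force: [0.8, 1.1, 0.6]
width: 0.004
gripper_force: 0.0
```

Run:
```python
from h import *
s=observe(); print(s['position'],s['force'],s['clock'])
im,c,p=snap('wrist','w5'); 
r,g,b=[im[...,i].astype(int) for i in range(3)]
m=((g>90)&(r<.6*g)&(b<.75*g)).astype(np.uint8); kk,l,st,ce=cv2.connectedComponentsWithStats(m)
for i in range(1,kk):
    if st[i,4]>20: print(st[i],np.nanmedian(c[l==i],0).round(4),ray('wrist',ce[i],.083,s).round(4))
im,c2,p=snap('scene','sc5'); snap('side','s5')
a=cv2.imread('pics/sc5.png')[180:320,120:340]; b=cv2.imread('pics/s5.png')[130:280,180:380]
o=np.zeros((600,800,3),np.uint8); o[:300,:400]=cv2.resize(a,(400,300)); o[:300,400:]=cv2.resize(b,(400,300)); o[300:,:400]=cv2.resize(cv2.imread('pics/w5.png'),(400,300)); cv2.imwrite('pics/c5.png',o)
```

```text
[ 0.4585572  -0.35947337  0.15584421] [0.81402959 1.09731991 0.56212962] 9.0
[264 206  32  33 817] [ 0.4569 -0.3629  0.0845] [ 0.4574 -0.3629  0.083 ]
```

View pics/c5.png

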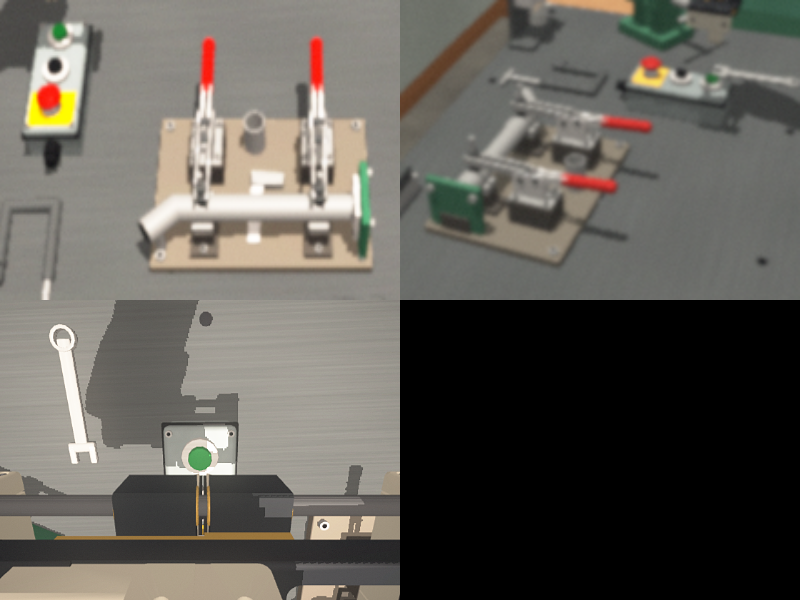

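Both handles are level, at (207,65) and (317,60) in the scene crop, and the tube is seated. The green button is under the fingers at about (0.459,-0.362). Pressing it.

Request:
{"op": "apply_moves", "data": {"commands": [[0,0,-0.035,-0.5,0],[0,0,0,-0.5,0],[0,0,0,-0.12,0],[0,0,0,-0.07,0],[0,0,0,-0.07,0],[0,0,0,-0.05,0],[0,0,0,0,0],[0,0,0,0,0]]}}

```text
clock: 10.15
position: [0.4599, -0.3625, 0.0787]
ee_rot: [0.056, 3.14, -0.001]
force: [2.1, 1.4, 4.1]
width: 0.006
gripper_force: 2.3
```

Request:
{"op": "apply_moves", "data": {"commands": [[0,0,0,-0.05,0],[0,0,0,0,0]]}}

```text
clock: 10.4
position: [0.46, -0.3626, 0.0778]
ee_rot: [0.056, 3.139, -0.002]
force: [-4.8, 7.0, 29.9]
width: 0.005
gripper_force: 14.9
```

The force jumped from 4 N to 30 N at z = 0.078, so the button is fully in. Releasing it, retreating and checking.

Request:
{"op": "apply_moves", "data": {"commands": [[0,0,0,0.1,0],[0,0,0,0.4,0],[0,0,0,0.7,0],[0,0,0,0.7,0],[0,-0.6,0,0.6,0],[0,-0.6,0,0.3,0],[0,0,0,0,0],[0,0,0,0,0]]}}

```text
clock: 11.4
position: [0.3872, -0.3623, 0.2427]
ee_rot: [-0.057, -3.141, -0.0]
force: [0.1, 0.4, -0.8]
width: 0.005
gripper_force: 0.0
```

Run:
```python
from h import *
s=observe(); print(s['position'],s['force'],s['clock'])
im,c2,p=snap('scene','sc6'); snap('side','s6')
print('green z',np.nanmedian(c2[192:197,150:155,2]))
r,g,b=[im[...,i].astype(int) for i in range(3)]
red=((r>90)&(g<0.4*r)&(b<0.4*r)).astype(np.uint8); k,l,st,ce=cv2.connectedComponentsWithStats(red)
for i in range(1,k):
    if st[i,4]>60:
        q=c2[cv2.erode((l==i).astype(np.uint8),np.ones((2,2)))>0]; print(ce[i],np.nanpercentile(q,[5,50,95],axis=0).round(3).tolist())
a=cv2.imread('pics/sc6.png')[180:320,120:340]; b=cv2.imread('pics/s6.png')[130:280,180:380]
o=np.zeros((400,800,3),np.uint8); o[:,:400]=cv2.resize(a,(400,400)); o[:,400:]=cv2.resize(b,(400,400)); cv2.imwrite('pics/c6.png',o)
```

```text
[ 0.38718962 -0.3623362   0.24267651] [ 0.05089401  0.37135597 -0.81686654] 11.4
green z 0.0831867783002902
[233.93333333 208.57037037] [[0.527, -0.121, 0.111], [0.556, -0.115, 0.117], [0.586, -0.107, 0.122]]
[293.59398496 208.85714286] [[0.535, 0.048, 0.112], [0.564, 0.054, 0.116], [0.595, 0.061, 0.123]]
[146.46846847 224.87387387] [[0.572, -0.373, 0.089], [0.586, -0.36, 0.095], [0.598, -0.35, 0.1]]
[520.03508772 241.55263158] [[0.762, 0.594, 0.173], [0.768, 0.603, 0.207], [0.772, 0.613, 0.227]]
```

View pics/c6.png

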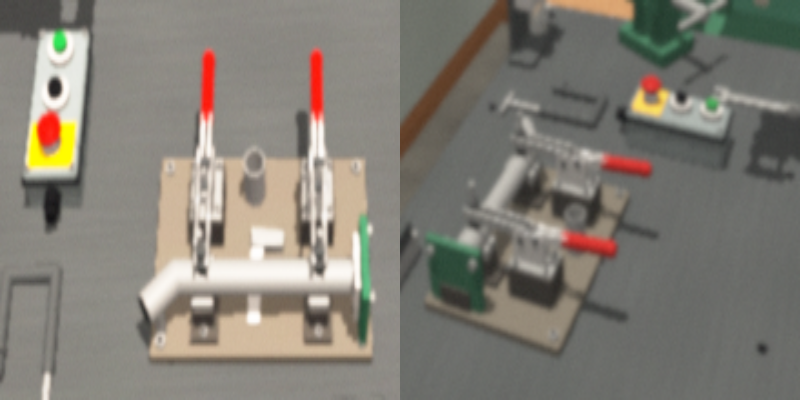

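Both clamps are down at the same height, the green button is back out and the tube is seated. Handing in.

```bash
python3 -c "
from cell import arm; print(arm.sign_off())"
```

```text
the job is handed in; nothing more can be done
None
```

The job is handed in: the flange clamp, then the plain clamp, were pushed down to their stops, and the green start button was pressed fully in and sprang back, with the tube still seated and about 11.5 s of the 54 s used.

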